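Slide the foundation panel into its case and shut the flaps

ROBOT

A 6-joint arm with a two-finger parallel gripper is mounted at the origin on the work surface. World frame = base frame: x ahead of the robot, y to its left, z up, the work surface at z = 0. Lengths are in mm, angles in rad, forces in N, time in s.
With the tool pointing down it reaches from about 275 to 725 mm from the base axis. Payload 5.6 kg.
Tool frame: the origin (TCP) lies midway between the tips of the shut fingers; the grasp point (between the pads) lies arm.grip_point_offset behind it (arm.grip_point_offset is the distance from the TCP to the grasp point, in mm); z points along the fingers, y is the line along which they close (so a half turn about z gives the same grasp; the last joint's range is limited). The gripper opens to 85 mm and grips with 20 to 120 N. Pads are 22 mm wide; open, the fingers measure 114 mm over their backs; the gripper's body (76 mm by 85 mm) begins 54 mm behind the grasp point. The pads swing forward as they close: fully open they stand 13 mm farther back than shut.
Start: joints at [1.508, 0.255, 0.108, 0, -1.424, -0.285], TCP at [187.429, 517.072, 231.283] pointing down, gripper open.
Joint ranges: [-2.95, 2.95], [-1.21, 1.97], [-1.09, 1.5], [-2.87, 1.71], [-2.94, -0.07], [-3.05, 3.05]. Speed limits (rad/s): [2.57, 2.57, 3.14, 3.14, 3.14, 3.14].

INTERFACE

Orientations are given as a rotation vector (axis times angle).
In Python, from rig import arm gives the robot as it stands. The module is installed in compiled form; this text tells all that it offers.
- The arm moves only by the tool jog_arm, never from a script. Its argument "plan" is text: rows parted by semicolons, each of 7 numbers parted by spaces: the shift along the tool's x, y, z normalised to -1 to 1, where 1 is 2.5 cm, then the turn, a rotation vector about the tool's x, y, z normalised to -1 to 1, where 1 is 0.08 rad, then the opening, from -1 (shut) to 1 (fully open). A call has 1 to 5 rows; each row shifts and turns the commanded pose from where the row before left it, along the tool's axes as they then stand; what a row does not reach is not made up. A row lasts 1/10 s, in which the tool goes at most 50 mm and 8.59 degrees, less where a joint would pass 70% of its speed; a pose out of reach is approached as far as the arm can. A call with a number of a shift or a turn outside -1 to 1 is refused whole. A call with a gripper value outside its range is refused whole. The fingers move at their own pace and stop on an object; the grip force is fixed at half the most. Time passes only in rows, so rows that do not move let the fingers close. It gives the time, the measured TCP pose, the force, the opening and the grip force at its end, in the units of the state.
- arm.read_state(): the state, without advancing time (a new reading comes with each control period).
- arm.grab_frame(name): name is "scene" or "top" or "wrist"; returns a dict with "color" (400x640x3 uint8, red, green, blue), "z_map" (400x640 float32, mm along the optical axis (not along the pixel's ray), 0 where there is no reading), "fx", "fy", "cx", "cy" (pixels), "R" (3x3) and "t" (3): a world point X has camera coordinates R X + t. Camera axes: x right, y down, z forward; pixel columns grow to the right and rows downward; lengths in mm; the calibration is good to about 2 mm. A picture is of the moment at which its call begins.
- arm.job_done(): hands the job in; it is judged then, once.
The state is a dict: "time": time; "joint_positions": joint angles; "joint_vel": joint speeds; "joint_torque": joint torques, N m; "tcp_pos": TCP position; "eef_rot": TCP orientation; "force": force on the tool from outside, world axes, zero at the start; "torque": the same for the moment, N m; "grip_width": finger opening in mm; "grasp_force": force on a finger pad.
Only numpy, scipy, OpenCV 4.12 (cv2) and the standard library are available. Lean on these libraries where they do the work, as an engineer would, in place of code of your own. Each camera call takes 0.05 s, during which the arm holds its last target. There are 200 camera calls.

TASK

Slide the blue foundation panel flat along the tray into the slot of the plywood case until it is fully home against the back wall. Then fold the narrow flap all the way down first, and after it the broad flap down over it, so that the case is closed. Leave the screwdriver, pliers and top bar where they lie.

Things in the scene. Friction and masses are not known exactly. Their poses are not given: they have to be found in the camera images.
- panel: Blue plastic foundation panel, a loose flat slab 100 (its x) x 130 (its y) x 6 mm (z), about 75 g, lying flat on the tray in front of the case. Origin: centre of its underside. It is too wide to grip across; it slides when pushed at its edges.
- mouth (a point): Centre of the case's slot mouth, on the tray's top face, 8 mm above the bench. x points into the case (the way the panel goes in), y to the case's left, z up. All positions below are in mm in this frame. Case and tray are one fixed piece, placed differently each time. The slot on each side lies between the tray and a batten with underside at z = 8, top at 18, reaching in to y = +-55.
- home (a point): Where the panel's origin is when fully home: x = 62, y = 0, z = 0; same axes as the mouth. The panel's near edge is then 12 mm inside the mouth, its far edge on the back wall, whose inner face is at x = 112. The flat bare aluminium tray reaches from x = -225 to 125, y = +-150; a runner beside each edge stands 4 mm above it.
- station: The open-topped plywood case with its tray; origin under the mouth at bench level, same axes. Case x = 0 to 120, open at the near end and from above between the battens. Side walls: inner faces y = +-66.5 (panel has 1.5 mm each side), outer +-75; wall tops z = 45 at +y, 39 at -y and back. Guide blocks 18 high flare the mouth to about y = +-78 at x = -30.
- narrow (a joint): Angle of the narrow plywood flap, rad: 0 = shut (lying level over the case), about 1.57 = upright, more = leaning outwards; stop at 2.3. Hinged along the case's right (-y) wall. It is 65 mm from hinge to free edge, 118 mm long along x (x = 2 to 120), 5 mm thick; stiff hinge (0.04 N m), stays where left, moved by a push of a newton or two.
- broad (a joint): Angle of the broad plywood flap, same sense (0 = shut, stop at 2.3). Hinged along the case's left (+y) wall; 105 mm from hinge to free edge, 118 mm long along x, 5 mm thick, same stiff hinge. Shut, it lies over the edge of the narrow flap.
- narrow_hinge (a point): Middle of the narrow flap's hinge line, at half the flap's thickness; in the mouth frame x = 61, y = -75, z = 42 mm.
- broad_hinge (a point): Middle of the broad flap's hinge line, at half the flap's thickness; in the mouth frame x = 61, y = 75, z = 48 mm.
- narrow_edge (a point): Middle of the narrow flap's free edge.
- broad_edge (a point): Middle of the broad flap's free edge.
- screwdriver: Stubby wooden-handled screwdriver, 110 mm, lying on the bench; bystander.
- pliers: Chrome pliers, 180 mm long, 14 mm high, lying on the bench; bystander.
- topbar: Grooved pine top bar, 200 x 26 x 19 mm, lying on the bench; bystander.
Things that resemble listed ones, but are neither listed nor needed, are in the scene too. Of the things like the panel, leave any that is green, pink or white; of the rest the larger one is meant.

How it is judged (in metres and radians):
On the way, in this order (a step that is already met when the one before it is completed fails the run):
1. the panel is fully home in the slot (x of panel in the frame of mouth between 0.058 and 0.068 m and y of panel in the frame of mouth between -0.004 and 0.004 m and z of panel in the frame of mouth between -0.003 and 0.004 m and angle between the x axis of panel and the x axis of mouth, either way round below 0.05 rad and angle between panel's own z axis and vertical below 0.05 rad), for 0.2 s.
2. the narrow flap is shut while the broad flap is still up (all of step 1 and value of joint narrow below 0.07 rad and value of joint broad above 0.6 rad), for 0.2 s.
At the end, for the whole second after the job is handed in: The panel lies flat and at rest in the slot, within 4 mm of the back wall, within 4 mm sideways and 0.05 rad of square and level; both flaps are shut to within 0.07 rad, the narrow one shut before the broad one (all of step 1 and value of joint each of narrow, broad below 0.07 rad and linear speed of panel below 0.01 m/s); the robot touches nothing.
It fails at once if a bystander is moved more than 30 mm: screwdriver (distance of screwdriver from where it was at the start of the episode above 0.03 m).
It fails at once if a bystander is moved more than 30 mm: pliers (distance of pliers from where it was at the start of the episode above 0.03 m).
It fails at once if a bystander is moved more than 30 mm: topbar (distance of topbar from where it was at the start of the episode above 0.03 m).
It also fails if it takes over 69 s, if anything falls off the work surface, if the arm or the gripper's body presses on something with over 40 N, if the wrist force passes 120 N, or if a joint passes its speed limit or range.

## Working session

There is one attempt and no reset: what is moved stays moved. The work goes in short steps, Python scripts to look and compute and a tool call to move; the robot and the scene stay as the last step left them, time stands still between calls to the robot, and variables do not carry over. Pictures are saved under pics/ and viewed, at most 10 in all, crops included, and the job is handed in when it is done.

Besides the shell and the picture viewer there is one more tool, called after "Call:" as name(argument=value, ...) on one line, values as JSON. jog_arm: Moves the arm, as the interface text tells. Scaled input: -1 to 1 covers 2.5 cm each way for a shift and 0.08 rad each way for a turn. Its arguments: {"type":"object","properties":{"plan":{"type":"string"}},"required":["plan"]}

```bash
mkdir -p pics
cat > h.py <<'E'
from rig import arm
import numpy as np, cv2
def grab(n):
    f=arm.grab_frame(n); return f
def save(f,p): cv2.imwrite('pics/'+p,f['color'][:,:,::-1])
def cloud(f):
    v,u=np.mgrid[0:400,0:640]; z=f['z_map']
    c=np.stack([(u-f['cx'])/f['fx']*z,(v-f['cy'])/f['fy']*z,z],-1)
    return (c-f['t'])@f['R']   # R^T(c-t)
E
python3 - <<'E'
from h import *
s=arm.read_state();print(s['tcp_pos'],s['eef_rot'],arm.grip_point_offset,s['time'])
for n in('top','scene'):
    f=grab(n);save(f,n+'1.png');np.savez(n+'1.npz',**f);print(n,f['fx'],f['R'].round(2).tolist(),f['t'])
E
```

```text
[187.22590779 516.61442628 230.37572187] [ 3.09230022e+00 -5.43334777e-01 -4.26513066e-04] 18.700000000000003 0.0
top 387.7780385862882 [[-0.02, -1.0, 0.03], [-1.0, 0.02, -0.06], [0.06, -0.03, -1.0]] [  -6.26056513  503.25869251 1017.95658315]
scene 458.92488731997406 [[0.8, 0.6, -0.02], [0.36, -0.51, -0.78], [-0.48, 0.62, -0.62]] [-387.56343687  -98.99269922 1448.86902864]
```

View pics/top1.png

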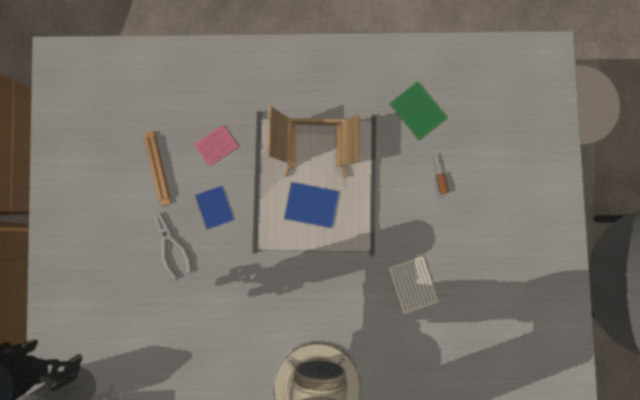

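View pics/scene1.png

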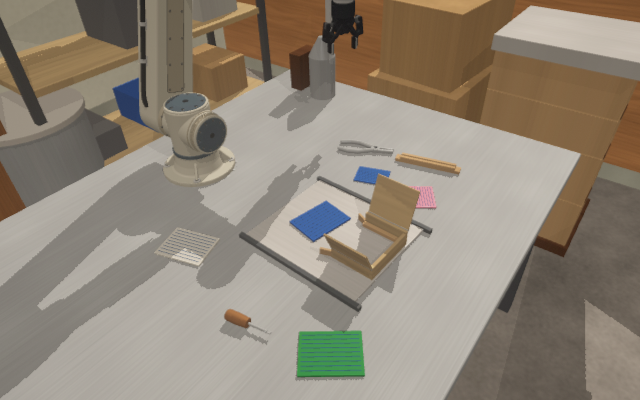

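The top view shows the tray between dark runners (columns about 257 and 374, rows 112 to 252). The case is at its far end, with the panel at about (312,205), turned slightly. The broad flap is on the left (+y) and the narrow flap on the right.

```bash
cat >> h.py <<'E'
def ray(f,uv,z):
    uv=np.atleast_2d(np.array(uv,float)); d=np.c_[(uv[:,0]-f['cx'])/f['fx'],(uv[:,1]-f['cy'])/f['fy'],np.ones(len(uv))]@f['R']
    o=-f['R'].T@f['t']; return o+d*((z-o[2])/d[:,2])[:,None]
def blobs(m,amin=60):
    c,_=cv2.findContours(m.astype(np.uint8),cv2.RETR_EXTERNAL,cv2.CHAIN_APPROX_NONE)
    return [k for k in c if cv2.contourArea(k)>amin]
def rect(f,c,z):
    P=ray(f,c[:,0],z)[:,:2].astype(np.float32); r=cv2.minAreaRect(P); return r
E
python3 - <<'E'
from h import *
for n in('top','scene'):
    f=dict(np.load(n+'1.npz')); C=f['color'].astype(int); h=cv2.cvtColor(f['color'],cv2.COLOR_RGB2HSV)
    P=cloud(f)
    m=(h[...,0]>100)&(h[...,0]<130)&(h[...,1]>120)&(h[...,2]>50)
    for c in blobs(m): print(n,'blue',rect(f,c,14))
    near=(P[...,0]>250)&(P[...,0]<850)&(abs(P[...,1])<250)&(P[...,2]<40)
    m=(C.max(2)<85)&near&(h[...,1]<90)
    for c in blobs(m):
        r=rect(f,c,12); print(n,'dark',r, cv2.boxPoints(r).round(0).tolist() if max(r[1])>250 else '')
    # wood high points
    w=(P[...,2]>25)&(P[...,0]>450)&(P[...,0]<850)&(abs(P[...,1])<160)&(f['z_map']>0)
    Q=P[w]; print(n,len(Q),Q.min(0),Q.max(0))
    for a in range(25,160,10):
        q=Q[(Q[:,2]>=a)&(Q[:,2]<a+10)]
        for s,l in((1,'L'),(-1,'R')):
            k=q[q[:,1]*s>0]
            if len(k)>3: print(a,l,len(k),k.mean(0).round(0),k[:,0].min().round(),k[:,0].max().round(),k[:,1].min().round(),k[:,1].max().round())
E
```

```text
top blue ((472.9415588378906, 259.859619140625), (90.60244750976562, 69.53253173828125), 18.604095458984375)
top blue ((473.6778564453125, 3.2455368041992188), (123.5775375366211, 93.17361450195312), 77.72261047363281)
top dark ((523.0502319335938, -163.50413513183594), (14.250362396240234, 375.0237731933594), 87.31610107421875) [[335.0, -162.0], [710.0, -179.0], [711.0, -165.0], [336.0, -148.0]]
top dark ((540.3704833984375, 145.47406005859375), (10.662627220153809, 372.05926513671875), 87.4498291015625) [[354.0, 148.0], [726.0, 132.0], [726.0, 143.0], [355.0, 159.0]]
top 2505 [ 543.85798895 -119.45607416   25.01598022] [701.77074176 102.06590036 156.13277249]
25 L 179 [632.  49.  27.] 552.0 693.0 1.0 73.0
25 R 197 [629. -71.  28.] 544.0 690.0 -89.0 -2.0
35 L 32 [669.  35.  40.] 580.0 700.0 1.0 59.0
35 R 93 [658. -59.  42.] 574.0 696.0 -88.0 -1.0
45 L 213 [656.  49.  51.] 581.0 700.0 1.0 68.0
45 R 276 [651. -73.  48.] 576.0 696.0 -95.0 -1.0
55 L 93 [640.  63.  59.] 583.0 700.0 53.0 68.0
55 R 89 [634. -93.  60.] 576.0 692.0 -98.0 -89.0
65 L 75 [640.  68.  70.] 583.0 700.0 65.0 74.0
6
[... 1660 characters left out ...]
 [643.  67.  70.] 580.0 699.0 59.0 77.0
65 R 68 [ 641. -103.   70.] 577.0 692.0 -107.0 -100.0
75 L 168 [644.  71.  80.] 582.0 701.0 65.0 78.0
75 R 63 [ 638. -107.   80.] 575.0 692.0 -112.0 -103.0
85 L 174 [643.  74.  90.] 583.0 700.0 68.0 81.0
85 R 64 [ 638. -111.   90.] 575.0 692.0 -116.0 -106.0
95 L 174 [645.  78. 100.] 582.0 700.0 71.0 86.0
95 R 88 [ 637. -116.  101.] 574.0 692.0 -121.0 -111.0
105 L 191 [644.  81. 110.] 583.0 701.0 74.0 87.0
105 R 91 [ 635. -116.  107.] 574.0 690.0 -121.0 -111.0
115 L 182 [643.  85. 120.] 583.0 700.0 77.0 93.0
125 L 186 [644.  88. 130.] 583.0 701.0 82.0 95.0
135 L 186 [644.  92. 140.] 584.0 701.0 85.0 99.0
145 L 183 [644.  95. 150.] 583.0 702.0 88.0 103.0
```

Working estimates: mouth at about (577, -11) with yaw about -0.046. The panel is at about (-103, 8.5) mm in the mouth frame, turned by -0.17 rad. I'll square the tool and move behind the panel.

Call:
jog_arm(plan="0 0 0 0 0 -0.945 0.5;0 0 0 0 0 -0.945 0.5;0 0 0 0 0 -0.945 0.5;0 0 0 0 0 -0.945 0.5;0 0 0 0 0 0 0.5")

```text
time: 0.6
tcp_pos: [187.3, 516.8, 230.8]
eef_rot: [3.14, -0.07, -0.0]
force: [-0.8, 0.5, 0.3]
grip_width: 63.6
grasp_force: 0.0
```

```bash
cat >> h.py <<'E'
from scipy.spatial.transform import Rotation as Ro
M=np.array([577.,-11.,8.]); YAW=-0.0456
def m2w(p): return M+Ro.from_euler('z',YAW).apply(p)
def w2m(p): return Ro.from_euler('z',-YAW).apply(np.asarray(p)-M)
def go(p=None):
    s=arm.read_state(); R=Ro.from_rotvec(s['eef_rot']); Rm=R.as_matrix()
    print('t',round(s['time'],2),'tcp_m',w2m(s['tcp_pos']).round(1),'toolx yaw rel',round(np.arctan2(Rm[1,0],Rm[0,0])-YAW,4),'tilt',Rm[:,2].round(3),'F',np.round(s['force'],1),'w',round(s['grip_width'],1))
    if p is not None: print('units',(Rm.T@(m2w(p)-s['tcp_pos'])/25).round(3))
E
python3 -c "
from h import *
go([-190,0,60])"
```

```text
t 0.6 tcp_m [-413.3  509.5  222.8] toolx yaw rel 0.0008 tilt [-0.    -0.001 -1.   ] F [-0.8  0.5  0.3] w 63.6
units [ 8.917 20.381  6.531]
```

Call:
jog_arm(plan="0.45 1 0.3 0 0 0 0.5;0.45 1 0.3 0 0 0 0.5;0.45 1 0.3 0 0 0 0.5;0.45 1 0.3 0 0 0 0.5;0.45 1 0.3 0 0 0 0.5")

```text
time: 1.1
tcp_pos: [238.1, 388.4, 193.3]
eef_rot: [3.14, -0.075, -0.0]
force: [-0.7, -0.6, -0.3]
grip_width: 64.5
grasp_force: 0.0
```

Call:
jog_arm(plan="0.45 1 0.3 0 0 0 0.5;0.45 1 0.3 0 0 0 0.5;0.45 1 0.3 0 0 0 0.5;0.45 1 0.3 0 0 0 0.5;0.45 1 0.3 0 0 0 0.5")

```text
time: 1.6
tcp_pos: [288.6, 261.0, 155.9]
eef_rot: [3.141, -0.075, -0.0]
force: [0.2, -0.4, -0.7]
grip_width: 63.7
grasp_force: 0.0
```

Call:
jog_arm(plan="0.45 1 0.3 0 0 0 0.5;0.45 1 0.3 0 0 0 0.5;0.45 1 0.3 0 0 0 0.5;0.45 1 0.3 0 0 0 0.5;0.45 1 0.3 0 0 0 0.5")

```text
time: 2.1
tcp_pos: [339.1, 133.7, 118.5]
eef_rot: [-3.14, 0.075, -0.0]
force: [-0.5, 0.7, -0.6]
grip_width: 64.0
grasp_force: 0.0
```

Call:
jog_arm(plan="0.45 1 0.3 0 0 0 0.5;0.45 1 0.3 0 0 0 0.5;0.45 1 0.3 0 0 0 0.5;0.45 1 0.3 0 0 0 0.5;0 0.4 0.3 0 0 0 0.5")

```text
time: 2.6
tcp_pos: [379.5, 21.3, 80.9]
eef_rot: [3.14, -0.078, -0.0]
force: [0.5, -0.6, 0.3]
grip_width: 64.0
grasp_force: 0.0
```

```bash
python3 -c "
from h import *
go([-190,0,2]);f=grab('wrist');save(f,'w1.png');np.savez('w1.npz',**f)"
```

```text
t 2.6 tcp_m [-198.8   23.3   72.9] toolx yaw rel -0.0038 tilt [-0. -0. -1.] F [ 0.5 -0.6  0.3] w 64.0
units [0.355 0.928 2.836]
```

View pics/w1.png

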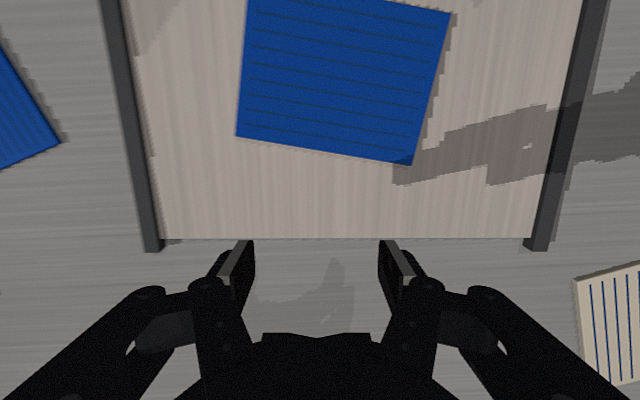

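The wrist view shows the panel's near edge from (236,136) to (412,165), with its right corner at (452,14). The tray's near edge runs along row 238, from (162,238) to (535,238). The fingers are behind the panel.

```bash
python3 -c "
from h import *
f=dict(np.load('w1.npz'))
for z,pts in((8,[[162,238],[535,238]]),(14,[[236,136],[412,165],[452,14]])):
    P=ray(f,pts,z);print(P.round(1).tolist(),w2m(P).round(1).tolist())
t=dict(np.load('top1.npz'))
print(w2m(ray(t,[[257,251],[373,252]],12)).round(1).tolist())
C=cloud(t)
print('walltops')
for x in (30,60,90):
  pass
W=w2m(C.reshape(-1,3));k=(W[:,0]>-28)&(W[:,0]<-5)&(abs(W[:,1])<95)&(W[:,2]>12)&(W[:,2]<25);q=W[k]
for s in(1,-1):
  a=q[q[:,1]*s>0]; print(s,len(a),a[:,1].min(),a[:,1].max(),a.mean(0))
k=(W[:,2]>35)&(W[:,2]<45)&(abs(W[:,1])<60);q=W[k];q=q[(q[:,0]>60)&(q[:,0]<200)];print('back wall',len(q),q[:,0].min(),q[:,0].max())
"
```

```text
[[361.3, 146.9, 8.0], [346.5, -150.7, 8.0]] [[-222.7, 147.9, 0.0], [-223.9, -150.1, 0.0]]
[[438.2, 76.2, 14.0], [411.5, -48.2, 14.0], [506.4, -69.3, 14.0]] [[-142.6, 80.7, 6.0], [-163.7, -44.7, 6.0], [-67.9, -61.4, 6.0]]
[[-229.6, 149.0, 4.0], [-226.3, -158.2, 4.0]]
walltops
1 21 70.27177808752852 82.78329436443272 [-15.77733293  77.01722169  17.8478095 ]
-1 24 -81.51540723580655 -68.05664599920676 [-16.33525902 -75.18395103  17.64866995]
back wall 155 111.20990945073174 120.91518864560123
```

Call:
jog_arm(plan="0 0.3 0.9 0 0 0 0.5;0 0.3 0.9 0 0 0 0.5;0 0 0.5 0 0 0 0.5;0 0 0 0 0 0 0.5")

```text
time: 3.05
tcp_pos: [376.7, 7.7, 22.5]
eef_rot: [3.139, -0.073, -0.006]
force: [-0.6, 0.5, 0.7]
grip_width: 63.9
grasp_force: 0.0
```

```bash
python3 -c "
from h import *
go([-190,0,-4])
f=grab('wrist');W=w2m(cloud(f).reshape(-1,3));s=w2m(arm.read_state()['tcp_pos'])
z=f['z_map'].ravel();k=(z>0)&(abs(W[:,0]-s[0])<14)&(abs(W[:,1]-s[1])<60)&(f['color'].max(2).ravel()<70)&(W[:,2]<80)
q=W[k]
for a in np.arange(-6,40,3): print(a,[ (int(((q[:,2]>=a)&(q[:,2]<a+3)&((q[:,1]-s[1])*sg>0)).sum())) for sg in(1,-1)])
for sg in(1,-1):
  r=q[((q[:,1]-s[1])*sg>0)];r=r[r[:,2]<np.percentile(r[:,2],20)];print(r.min(0),r.max(0))
"
```

```text
t 3.05 tcp_m [-201.     9.5   14.5] toolx yaw rel -0.0012 tilt [-0.004 -0.001 -1.   ] F [-0.6  0.5  0.7] w 63.9
units [0.442 0.379 0.738]
-6 [0, 0]
-3 [5, 2]
0 [0, 0]
3 [0, 0]
6 [0, 0]
9 [0, 0]
12 [0, 0]
15 [0, 0]
18 [26, 5]
21 [71, 59]
24 [93, 89]
27 [120, 121]
30 [124, 130]
33 [142, 142]
36 [149, 142]
39 [155, 162]
[-213.26638837   42.849864     -2.75554467] [-189.16388324   56.63882663   48.75825794]
[-211.80131974  -46.64275374   -1.46163593] [-189.2187012   -20.3485314    50.44040574]
```

Call:
jog_arm(plan="0 0.4 0.4 0 0 0 0.5;0 0 0.28 0 0 0 0.5;0 0 0 0 0 0 0.5")

```text
time: 3.4
tcp_pos: [377.6, -1.9, 6.7]
eef_rot: [3.141, -0.072, -0.001]
force: [-0.5, -0.2, 0.9]
grip_width: 64.0
grasp_force: 0.0
```

```bash
python3 -c "
from h import *
go([-158,0,-3.5])"
```

```text
t 3.4 tcp_m [-199.6    0.    -1.3] toolx yaw rel -0.0003 tilt [-0. -0. -1.] F [-0.5 -0.2  0.9] w 64.0
units [1.664e+00 1.000e-03 8.800e-02]
```

Call:
jog_arm(plan="0.3 0 0.06 0 0 0 0.5;0.3 0 0 0 0 0 0.5;0.3 0 0 0 0 0 0.5;0.3 0 0 0 0 0 0.5;0.2 0 0 0 0 0 0.5")

```text
time: 3.9
tcp_pos: [413.5, -3.8, 5.3]
eef_rot: [3.141, -0.072, -0.0]
force: [-1.2, -0.0, 2.6]
grip_width: 64.0
grasp_force: 1.2
```

Call:
jog_arm(plan="0.2 0 0 0 0 0 0.5;0.1 0 0 0 0 0 0.5;0 0 0 0 0 0 0.5")

```text
time: 4.2
tcp_pos: [420.6, -4.1, 5.3]
eef_rot: [-3.141, 0.072, -0.0]
force: [-1.1, -0.7, 1.1]
grip_width: 64.1
grasp_force: 0.4
```

```bash
cat >> h.py <<'E'
def panel():
    for n in('top','scene'):
        f=grab(n);h=cv2.cvtColor(f['color'],cv2.COLOR_RGB2HSV)
        m=(h[...,0]>100)&(h[...,0]<130)&(h[...,1]>120)&(h[...,2]>40)
        for c in blobs(m,300):
            P=w2m(ray(f,c[:,0],14))[:,:2].astype(np.float32)
            if abs(P[:,1].mean())<60: print(n,cv2.minAreaRect(P),'x',P[:,0].min().round(1),P[:,0].max().round(1),'y',P[:,1].min().round(1),P[:,1].max().round(1))
E
python3 -c "
from h import *
go();panel()
f=grab('wrist');save(f,'w2.png');np.savez('w2.npz',**f)"
```

```text
t 4.2 tcp_m [-156.5   -0.2   -2.7] toolx yaw rel -0.0 tilt [ 0.  0. -1.] F [-1.1 -0.7  1.1] w 64.1
top ((-85.20777893066406, 16.404769897460938), (77.20943450927734, 125.24787139892578), 1.388676404953003) x -125.3 -47.1 y -45.9 78.6
scene ((-93.41650390625, 14.310680389404297), (128.42298889160156, 98.71063995361328), 88.2925033569336) x -144.1 -42.8 y -51.1 78.7
```

View pics/w2.png

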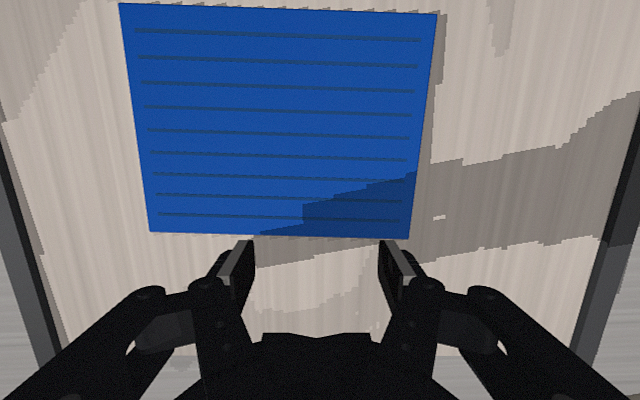

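Now nearly square (about 1.5° off) but about 15 mm too far to +y. The near edge runs from (150,232) to (409,239), about 2 to 3 mm ahead of the fingers. I'll shut the gripper and nudge the panel from its left side.

Call:
jog_arm(plan="0 0 -0.8 0 0 0 0.5;0 0 -0.8 0 0 0 -1;0.5 -0.9 0 0 0 0 -1;0.5 -0.9 0 0 0 0 -1;0.5 -0.9 0 0 0 0 -1")

```text
time: 4.85
tcp_pos: [461.2, 62.6, 45.6]
eef_rot: [-3.14, 0.072, -0.001]
force: [0.5, 0.0, -0.1]
grip_width: 5.9
grasp_force: 0.0
```

Call:
jog_arm(plan="0.5 -0.95 0 0 0 0 -1;0.3 -0.95 0 0 0 0 -1;0 0 0.5 0 0 0 -1;0 0 0.2 0 0 0 -1;0 0 0 0 0 0 -1")

```text
time: 5.35
tcp_pos: [481.9, 107.7, 26.9]
eef_rot: [3.14, -0.071, -0.003]
force: [0.5, -0.8, 0.4]
grip_width: -0.2
grasp_force: 0.0
```

```bash
python3 -c "
from h import *
go([-98,80,2.5])"
```

```text
t 5.35 tcp_m [-100.4  114.3   18.9] toolx yaw rel 0.0001 tilt [-0.002 -0.001 -1.   ] F [ 0.5 -0.8  0.4] w -0.2
units [0.098 1.37  0.657]
```

Now lower it and push sideways to y ≈ 80.

Call:
jog_arm(plan="0 0 0.4 0 0 0 -1;0 0.3 0.25 0 0 0 -1;0 0.3 0 0 0 0 -1;0 0.2 0 0 0 0 -1;0 0.15 0 0 0 0 -1")

```text
time: 5.85
tcp_pos: [482.0, 83.7, 11.8]
eef_rot: [-3.141, 0.072, -0.001]
force: [-0.1, 0.4, -0.6]
grip_width: 0.2
grasp_force: 0.0
```

Call:
jog_arm(plan="0 0.15 0 0 0 0 -1;0 0.15 0 0 0 0 -1;0 0.1 0 0 0 0 -1;0 0 0 0 0 0 -1")

```text
time: 6.25
tcp_pos: [481.4, 74.3, 11.6]
eef_rot: [3.141, -0.072, 0.0]
force: [0.9, 0.4, 0.3]
grip_width: 0.2
grasp_force: 0.0
```

```bash
python3 -c "
from h import *
go([-98,80,2.5]);panel()"
```

```text
t 6.25 tcp_m [-99.4  80.8   3.6] toolx yaw rel -0.0 tilt [ 0. -0. -1.] F [0.9 0.4 0.3] w 0.2
units [0.056 0.033 0.044]
top ((-92.94476318359375, 2.90313720703125), (93.29206848144531, 108.9359359741211), 1.1112109422683716) x -139.9 -46.4 y -52.4 56.6
scene ((-92.20074462890625, 7.072929382324219), (129.62786865234375, 98.10183715820312), 89.35011291503906) x -141.6 -42.5 y -57.8 72.0
```

Call:
jog_arm(plan="0 0.1 0.03 0 0 0 -1;0 0.1 0 0 0 0 -1;0 0.12 0 0 0 0 -1;0 0 0 0 0 0 -1")

```text
time: 6.75
tcp_pos: [480.9, 66.1, 10.7]
eef_rot: [3.141, -0.072, -0.0]
force: [-0.9, -0.3, -0.6]
grip_width: 0.0
grasp_force: 0.0
```

Call:
jog_arm(plan="0 -0.8 0 0 0 0 -1;-0.8 -0.2 -0.8 0 0 0 0;-1 0.8 -0.8 0 0 0 0.5;-1 0.9 -0.8 0 0 0 0.5;-0.6 0.9 0 0 0 0 0.5")

```text
time: 7.25
tcp_pos: [394.3, 30.3, 73.0]
eef_rot: [-3.139, 0.069, -0.006]
force: [0.8, 0.5, -0.0]
grip_width: 58.0
grasp_force: 0.0
```

Call:
jog_arm(plan="0 0.9 0 0 0 0 0.5;0 0.6 0 0 0 0 0.5;0 0 0 0 0 0 0.5;0 0 0 0 0 0 0.5")

```text
time: 7.65
tcp_pos: [392.7, -7.1, 70.8]
eef_rot: [-3.141, 0.073, -0.0]
force: [0.5, 0.1, 0.3]
grip_width: 64.2
grasp_force: 0.0
```

```bash
python3 -c "
from h import *
go([-165,0,-3]);panel()
f=grab('wrist');save(f,'w3.png');np.savez('w3.npz',**f)"
```

```text
t 7.65 tcp_m [-184.3   -4.5   62.8] toolx yaw rel -0.0008 tilt [ 0.  0. -1.] F [0.5 0.1 0.3] w 64.2
units [ 0.773 -0.18   2.634]
top ((-92.82139587402344, 0.2698974609375), (93.3579330444336, 125.2204818725586), 1.24117112159729) x -140.0 -45.6 y -61.7 62.5
scene ((-91.59811401367188, -1.8496170043945312), (98.20580291748047, 128.19210815429688), 0.2637493312358856) x -140.7 -42.2 y -65.9 62.5
```

View pics/w3.png

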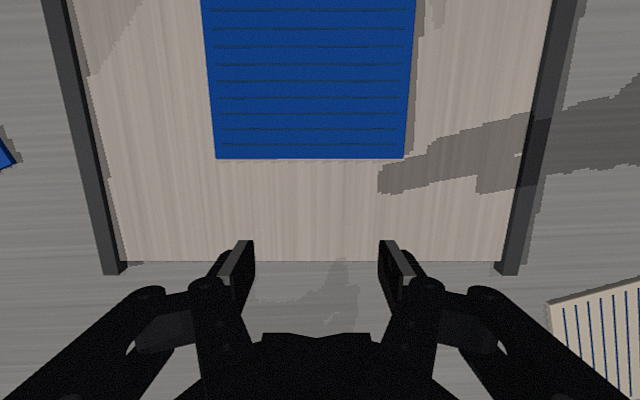

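The panel is now square and centred: at row 157 it spans columns 216 to 404 (centre 310), and the tray's near edge spans 120 to 502 (centre 311). Now I'll lower and push it in.

Call:
jog_arm(plan="0 -0.16 0.9 0 0 0 0.5;0 0 0.9 0 0 0 0.5;0 0 0.5 0 0 0 0.5;0 0 0.3 0 0 0 0.5;0 0 0 0 0 0 0.5")

```text
time: 8.3
tcp_pos: [392.3, -2.9, 5.1]
eef_rot: [3.14, -0.07, -0.003]
force: [0.2, 0.3, 1.4]
grip_width: 63.9
grasp_force: 0.0
```

Call:
jog_arm(plan="0.4 0 0.03 0 0 0 0.5;0.4 0 0 0 0 0 0.5;0.3 0 0 0 0 0 0.5;0.3 0 0 0 0 0 0.5;0.3 0 0 0 0 0 0.5")

```text
time: 8.8
tcp_pos: [435.6, -5.2, 5.3]
eef_rot: [3.141, -0.072, -0.001]
force: [-3.2, -0.0, 6.7]
grip_width: 63.8
grasp_force: 3.3
```

Call:
jog_arm(plan="0.3 0 0 0 0 0 0.5;0.3 0 0 0 0 0 0.5;0.3 0 0 0 0 0 0.5;0.3 0 0 0 0 0 0.5;0 0 0 0 0 0 0.5")

```text
time: 9.3
tcp_pos: [466.5, -6.4, 5.3]
eef_rot: [3.141, -0.071, 0.002]
force: [-0.0, -0.5, 1.0]
grip_width: 63.9
grasp_force: 0.3
```

```bash
python3 -c "
from h import *
go([0,0,-3]);panel()"
```

```text
t 9.3 tcp_m [-110.6   -0.5   -2.7] toolx yaw rel 0.0001 tilt [ 0.001 -0.    -1.   ] F [-0.  -0.5  1. ] w 63.9
units [ 4.424 -0.018  0.016]
scene ((-49.90924072265625, -1.9873886108398438), (99.97205352783203, 128.80670166015625), 0.48665016889572144) x -100.2 0.0 y -66.3 62.5
```

Call:
jog_arm(plan="0.2 0 -0.04 0 0 0 0.5;0.3 0 0 0 0 0 0.5;0.3 0 0 0 0 0 0.5;0.3 0 0 0 0 0 0.5;0 0 0 0 0 0 0.5")

```text
time: 9.9
tcp_pos: [494.1, -7.5, 6.0]
eef_rot: [-3.141, 0.071, -0.001]
force: [-0.7, -0.2, 0.1]
grip_width: 64.1
grasp_force: 0.0
```

```bash
python3 -c "
from h import *
go([0,0,-3]);panel()
f=grab('wrist');save(f,'w4.png')"
```

```text
t 9.9 tcp_m [-83.   -0.3  -2. ] toolx yaw rel 0.0001 tilt [ 0.001  0.    -1.   ] F [-0.7 -0.2  0.1] w 64.1
units [ 3.32  -0.011  0.044]
scene ((-21.63753890991211, -1.3676986694335938), (98.19224548339844, 128.0743408203125), 0.2665860652923584) x -70.9 27.4 y -65.6 62.7
```

View pics/w4.png

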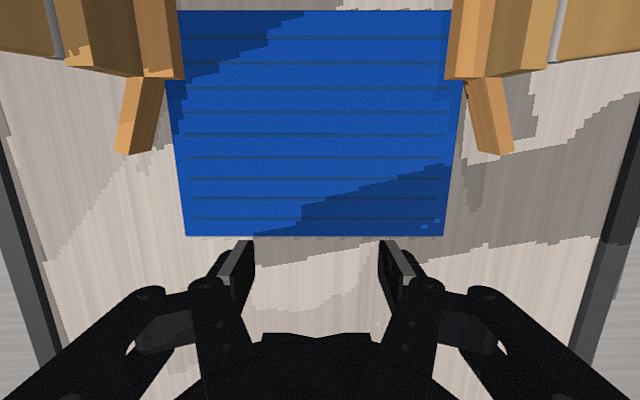

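The panel has entered squarely between the battens at (165-185, 80) and (445-465, 80). I'll carry on pushing to home.

Call:
jog_arm(plan="0.3 0 0 0 0 0 0.5;0.4 0 0 0 0 0 0.5;0.4 0 0 0 0 0 0.5;0.4 0 0 0 0 0 0.5;0.4 0 0 0 0 0 0.5")

```text
time: 10.55
tcp_pos: [541.1, -9.8, 6.0]
eef_rot: [3.141, -0.071, -0.0]
force: [-1.9, 0.1, 1.5]
grip_width: 64.4
grasp_force: 1.0
```

Call:
jog_arm(plan="0.3 0 0 0 0 0 0.5;0.3 0 0 0 0 0 0.5;0.2 0 0 0 0 0 0.5;0.1 0 0 0 0 0 0.5;0 0 0 0 0 0 0.5")

```text
time: 11.05
tcp_pos: [563.0, -10.8, 6.1]
eef_rot: [-3.141, 0.071, -0.001]
force: [0.1, -0.9, -0.1]
grip_width: 64.1
grasp_force: 0.1
```

```bash
python3 -c "
from h import *
go([0,0,-3]);panel()"
```

```text
t 11.05 tcp_m [-14.   -0.4  -1.9] toolx yaw rel 0.0001 tilt [ 0.001  0.    -1.   ] F [ 0.1 -0.9 -0.1] w 64.1
units [ 0.559 -0.015  0.042]
scene ((44.21656799316406, 9.278175354003906), (90.78472137451172, 94.88912963867188), 89.8011245727539) x -3.1 91.8 y -36.3 54.5
```

Call:
jog_arm(plan="0.15 0 0 0 0 0 0.5;0.15 0 0 0 0 0 0.5;0.1 0 0 0 0 0 0.5;0.08 0 0 0 0 0 0.5;0.06 0 0 0 0 0 0.5")

```text
time: 11.65
tcp_pos: [576.3, -11.4, 6.0]
eef_rot: [3.141, -0.071, -0.0]
force: [-0.5, -0.3, 0.5]
grip_width: 64.0
grasp_force: 0.4
```

Call:
jog_arm(plan="0.06 0 0 0 0 0 0.5;0.04 0 0 0 0 0 0.5;0 0 0 0 0 0 0.5")

```text
time: 11.95
tcp_pos: [578.8, -11.5, 6.0]
eef_rot: [3.141, -0.071, 0.0]
force: [0.1, -0.1, 0.3]
grip_width: 64.2
grasp_force: 0.1
```

```bash
python3 -c "
from h import *
go([0,0,-3]);panel()"
```

```text
t 11.95 tcp_m [ 1.8 -0.4 -2. ] toolx yaw rel 0.0002 tilt [ 0. -0. -1.] F [ 0.1 -0.1  0.3] w 64.2
units [-0.072 -0.016  0.041]
scene ((51.8856315612793, 9.251556396484375), (90.78472137451172, 79.55091094970703), 89.8011245727539) x 12.2 91.8 y -36.3 54.5
```

No contact with the back wall yet, so I'll creep further.

Call:
jog_arm(plan="0.05 0 0 0 0 0 0.5;0.04 0 0 0 0 0 0.5;0.04 0 0 0 0 0 0.5")

```text
time: 12.35
tcp_pos: [580.1, -11.6, 5.7]
eef_rot: [3.141, -0.072, -0.005]
force: [-8.7, 2.5, 6.0]
grip_width: 64.1
grasp_force: 4.8
```

Call:
jog_arm(plan="0.04 0 0 0 0 0 0.5;0.04 0 0 0 0 0 0.5")

```text
time: 12.55
tcp_pos: [580.3, -11.6, 5.6]
eef_rot: [3.141, -0.072, -0.011]
force: [-12.5, 3.8, 10.7]
grip_width: 64.3
grasp_force: 8.4
```

It's home: the force rose to 12 N against the back wall. I'll back off, shut the gripper and go round outside the narrow flap.

Call:
jog_arm(plan="-0.3 0 0 0 0 0 0.5;-0.9 0 0 0 0 0 0.5;-1 0 -0.6 0 0 0 0.5;0 0.3 -0.9 0 0 0 -1;0 0.9 -0.9 0 0 0 -1")

```text
time: 13.05
tcp_pos: [527.4, -38.5, 66.9]
eef_rot: [3.141, -0.067, 0.001]
force: [1.1, -0.3, 0.5]
grip_width: 35.5
grasp_force: 0.0
```

```bash
python3 -c "
from h import *
go([-50,-145,75]);panel()"
```

```text
t 13.05 tcp_m [-48.3 -29.7  58.9] toolx yaw rel 0.0028 tilt [ 0.001 -0.    -1.   ] F [ 1.1 -0.3  0.5] w 35.5
units [-0.081  4.611 -0.642]
scene ((52.88235855102539, 9.201534271240234), (90.69158935546875, 77.5571060180664), 89.80111694335938) x 14.2 91.8 y -36.3 54.4
```

Call:
jog_arm(plan="0 0.9 -0.3 0 0 0 -1;0 0.9 -0.3 0 0 0 -1;0 0.9 0 0 0 0 -1;0 0.9 0 0 0 0 -1;0 0.9 0 0 0 0 -1")

```text
time: 13.65
tcp_pos: [522.6, -152.2, 80.6]
eef_rot: [-3.141, 0.071, -0.001]
force: [-0.8, -1.3, -0.3]
grip_width: -0.3
grasp_force: 0.0
```

Call:
jog_arm(plan="0.8 0 0 0 0 0 -1;0.9 0 0 0 0 0 -1;0.9 0 0 0 0 0 -1;0.9 0 0 0 0 0 -1;0.8 0 0 0 0 0 -1")

```text
time: 14.15
tcp_pos: [631.0, -156.3, 80.2]
eef_rot: [-3.141, 0.072, -0.0]
force: [-0.1, -0.3, 1.1]
grip_width: -0.1
grasp_force: 0.0
```

```bash
python3 -c "
from h import *
go([61,-115,78])"
```

```text
t 14.15 tcp_m [  60.5 -142.7   72.2] toolx yaw rel 0.0 tilt [ 0.  0. -1.] F [-0.1 -0.3  1.1] w -0.1
units [ 0.019 -1.108 -0.232]
```

Call:
jog_arm(plan="0 -0.6 -0.2 0 0 0 -1;0 -0.5 0 0 0 0 -1;0 -0.4 0 0 0 0 -1;0 -0.4 0 0 0 0 -1;0 -0.4 0 0 0 0 -1")

```text
time: 14.65
tcp_pos: [632.0, -98.1, 86.3]
eef_rot: [3.141, -0.071, 0.0]
force: [-0.3, -0.7, -0.2]
grip_width: 0.2
grasp_force: 0.4
```

Call:
jog_arm(plan="0 -0.4 0 0 0 0 -1;0 -0.4 0 0 0 0 -1;0 -0.4 0 0 0 0 -1;0 0 0 0 0 0 -1")

```text
time: 15.05
tcp_pos: [633.9, -67.5, 86.0]
eef_rot: [-3.14, 0.069, -0.0]
force: [0.5, 0.2, -0.0]
grip_width: 0.0
grasp_force: 0.0
```

```bash
python3 -c "
from h import *
go([61,-53,78]);f=grab('scene');save(f,'s2.png')"
```

```text
t 15.05 tcp_m [ 59.4 -53.9  78. ] toolx yaw rel 0.0015 tilt [ 0.  0. -1.] F [ 0.5  0.2 -0. ] w 0.0
units [ 0.064 -0.036  0.   ]
```

View pics/s2.png

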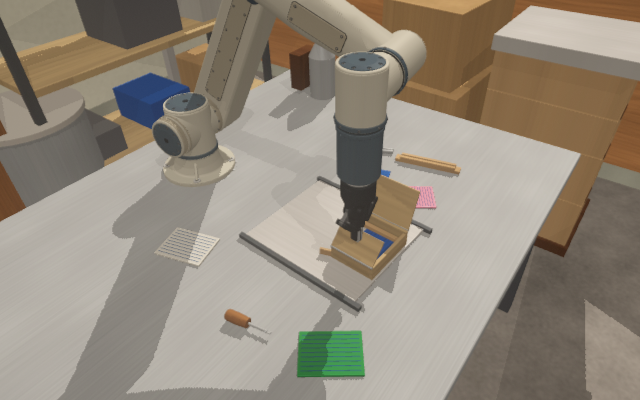

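The narrow flap, at about (360,245), is now leaning inward under the fingers. I'll press it down along the arc.

Call:
jog_arm(plan="0 -0.3 0.3 0 0 0 -1;0 -0.2 0.3 0 0 0 -1;0 -0.1 0.3 0 0 0 -1;0 0 0.2 0 0 0 -1;0 0 0.15 0 0 0 -1")

```text
time: 15.6
tcp_pos: [634.1, -54.0, 53.8]
eef_rot: [-3.141, 0.071, 0.002]
force: [-0.1, 0.5, 1.0]
grip_width: -0.1
grasp_force: 0.4
```

Call:
jog_arm(plan="0 0 0.06 0 0 0 -1;0 0 0.04 0 0 0 -1;0 0 0 0 0 0 -1")

```text
time: 15.9
tcp_pos: [634.4, -54.2, 52.6]
eef_rot: [3.141, -0.071, 0.0]
force: [-1.6, 0.4, 2.3]
grip_width: -0.3
grasp_force: 1.0
```

```bash
python3 -c "
from h import *
go([61,-40,44])"
```

```text
t 15.9 tcp_m [ 59.4 -40.6  44.6] toolx yaw rel 0.0001 tilt [ 0. -0. -1.] F [-1.6  0.4  2.3] w -0.3
units [ 0.066 -0.023  0.026]
```

Call:
jog_arm(plan="0 0 0.06 0 0 0 -1;0 0 0.05 0 0 0 -1;0 0 0 0 0 0 -1;0 0 0 0 0 0 -1")

```text
time: 16.3
tcp_pos: [634.6, -54.3, 52.3]
eef_rot: [3.14, -0.07, 0.003]
force: [-7.1, 1.6, 14.6]
grip_width: 0.3
grasp_force: 7.7
```

The narrow flap is firmly shut (15 N on the stop). Next I'll go over and outside the broad flap.

Call:
jog_arm(plan="0 0 -1 0 0 0 -1;0 0 -1 0 0 0 -1;0 -0.4 -1 0 0 0 -1;0 -0.8 -1 0 0 0 -1;0 -0.9 -0.9 0 0 0 -1")

```text
time: 16.8
tcp_pos: [637.1, -1.7, 173.4]
eef_rot: [-3.141, 0.073, -0.002]
force: [1.2, -0.7, -1.1]
grip_width: -0.1
grasp_force: 0.0
```

Call:
jog_arm(plan="0 -0.9 -0.8 0 0 0 -1;0 -1 0 0 0 0 -1;0 -1 0 0 0 0 -1;0 -1 0 0 0 0 -1;0 -1 0 0 0 0 -1")

```text
time: 17.3
tcp_pos: [642.5, 121.6, 191.9]
eef_rot: [-3.141, 0.072, -0.0]
force: [-0.3, -0.6, 0.5]
grip_width: -0.2
grasp_force: 0.0
```

```bash
python3 -c "
from h import *
go([61,158,110])
f=grab('top');W=w2m(cloud(f).reshape(-1,3));k=(W[:,0]>10)&(W[:,0]<110)&(W[:,1]>-70)&(W[:,1]<-5)&(W[:,2]>30)&(W[:,2]<100);q=W[k]
if len(q):print('narrow',len(q),np.polyfit(q[:,1],q[:,2],1),q[:,2].mean())"
```

```text
t 17.3 tcp_m [ 59.4 135.5 183.9] toolx yaw rel -0.0001 tilt [ 0.  0. -1.] F [-0.3 -0.6  0.5] w -0.2
units [ 0.062 -0.9    2.957]
narrow 901 [1.88730154e-03 4.47005267e+01] 44.625970708676164
```

Call:
jog_arm(plan="0 -0.9 0.3 0 0 0 -1;0 0 0.9 0 0 0 -1;0 0 0.9 0 0 0 -1;0 0 0.8 0 0 0 -1;0 0.6 0 0 0 0 -1")

```text
time: 17.85
tcp_pos: [640.8, 128.6, 115.6]
eef_rot: [3.139, -0.069, -0.009]
force: [0.8, -0.7, -1.0]
grip_width: 0.1
grasp_force: 0.0
```

Call:
jog_arm(plan="0 0.5 0 0 0 0 -1;0 0.4 0 0 0 0 -1;0 0.4 0 0 0 0 -1;0 0.4 0 0 0 0 -1;0 0.4 0 0 0 0 -1")

```text
time: 18.35
tcp_pos: [640.9, 74.9, 120.7]
eef_rot: [-3.14, 0.071, -0.003]
force: [0.3, 1.1, 0.6]
grip_width: -0.1
grasp_force: 0.3
```

Call:
jog_arm(plan="0 0.5 0 0 0 0 -1;0 0.5 0 0 0 0 -1;0 0.5 0 0 0 0 -1;0 0.5 0 0 0 0 -1;0 0 0 0 0 0 -1")

```text
time: 18.85
tcp_pos: [637.9, 23.9, 119.5]
eef_rot: [3.14, -0.074, -0.001]
force: [-0.5, -0.3, 0.5]
grip_width: -0.0
grasp_force: 0.0
```

```bash
python3 -c "
from h import *
go([61,27,110])
f=grab('scene');save(f,'s3.png')"
```

```text
t 18.85 tcp_m [ 59.2  37.6 111.5] toolx yaw rel -0.0015 tilt [-0.    -0.001 -1.   ] F [-0.5 -0.3  0.5] w -0.0
units [0.071 0.425 0.059]
```

View pics/s3.png

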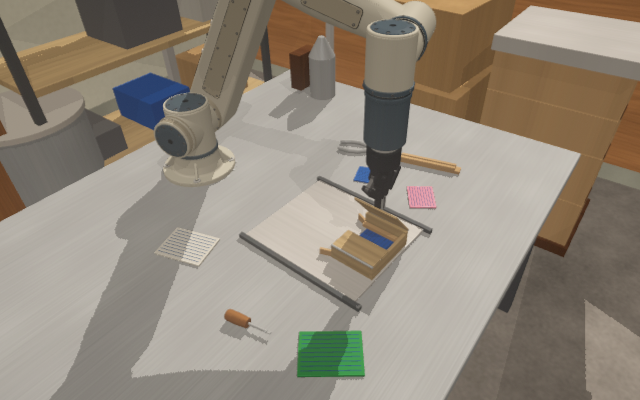

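The broad flap, at about (380,215), now leans inward under the fingers, and the narrow flap is shut. I'll press the broad one down along its arc.

Call:
jog_arm(plan="0 0.4 0.1 0 0 0 -1;0 0.4 0.4 0 0 0 -1;0 0.3 0.4 0 0 0 -1;0 0.2 0.4 0 0 0 -1;0 0.1 0.4 0 0 0 -1")

```text
time: 19.4
tcp_pos: [636.0, -9.9, 75.6]
eef_rot: [3.14, -0.072, -0.002]
force: [-0.3, 0.3, 0.5]
grip_width: -0.1
grasp_force: 0.1
```

Call:
jog_arm(plan="0 0 0.3 0 0 0 -1;0 0 0.2 0 0 0 -1;0 0 0.1 0 0 0 -1;0 0 0 0 0 0 -1")

```text
time: 19.8
tcp_pos: [636.5, -8.8, 61.7]
eef_rot: [3.141, -0.071, -0.001]
force: [-0.3, 0.2, -0.8]
grip_width: 0.4
grasp_force: 0.0
```

```bash
python3 -c "
from h import *
go([61,4,50])"
```

```text
t 19.8 tcp_m [59.3  4.9 53.7] toolx yaw rel 0.0006 tilt [-0. -0. -1.] F [-0.3  0.2 -0.8] w 0.4
units [0.068 0.036 0.149]
```

Call:
jog_arm(plan="0 0 0.08 0 0 0 -1;0 0 0.06 0 0 0 -1;0 0 0.04 0 0 0 -1;0 0 0.02 0 0 0 -1;0 0 0 0 0 0 -1")

```text
time: 20.3
tcp_pos: [636.9, -8.9, 58.5]
eef_rot: [-3.141, 0.071, -0.002]
force: [-2.6, 0.4, 5.8]
grip_width: 0.1
grasp_force: 3.3
```

Call:
jog_arm(plan="0 0 0.03 0 0 0 -1;0 0 0.03 0 0 0 -1;0 0 0 0 0 0 -1")

```text
time: 20.6
tcp_pos: [636.9, -8.9, 58.3]
eef_rot: [3.141, -0.07, 0.004]
force: [-6.2, 1.9, 13.2]
grip_width: -0.3
grasp_force: 6.6
```

Firm on its stop. I'll lift off and check.

Call:
jog_arm(plan="0 0 -0.5 0 0 0 -1;-0.5 0 -1 0 0 0 -1;-1 0 -1 0 0 0 -1;-1 0 -1 0 0 0 -1;-1 0 -1 0 0 0 -1")

```text
time: 21.1
tcp_pos: [548.2, -5.2, 169.3]
eef_rot: [-3.141, 0.071, -0.0]
force: [-0.5, -0.2, 0.8]
grip_width: -0.4
grasp_force: 0.0
```

Call:
jog_arm(plan="-1 0 -0.5 0 0 0 -1;-1 0 0 0 0 0 -1;-1 0 0 0 0 0 -1;0 0 0 0 0 0 -1;0 0 0 0 0 0 -1")

```text
time: 21.6
tcp_pos: [474.3, -1.7, 181.3]
eef_rot: [-3.14, 0.071, -0.002]
force: [-0.2, -0.1, -0.7]
grip_width: 0.2
grasp_force: 0.0
```

```bash
python3 -c "
from h import *
go()
f=grab('scene');save(f,'s4.png');W=w2m(cloud(f).reshape(-1,3))
for a,b in((-70,-40),(-20,65)):
  k=(W[:,0]>10)&(W[:,0]<110)&(W[:,1]>a)&(W[:,1]<b)&(W[:,2]>20)&(W[:,2]<100);q=W[k]
  print(len(q),np.polyfit(q[:,1],q[:,2],1),q[:,2].mean())
panel();f=grab('wrist');save(f,'w5.png')"
```

```text
t 21.6 tcp_m [-103.     4.6  173.3] toolx yaw rel 0.0006 tilt [ 0.002  0.    -1.   ] F [-0.2 -0.1 -0.7] w 0.2
403 [5.41014006e-03 4.52736199e+01] 44.975309458443654
988 [-1.53042773e-03  5.10378325e+01] 51.004659239970174
```

View pics/w5.png

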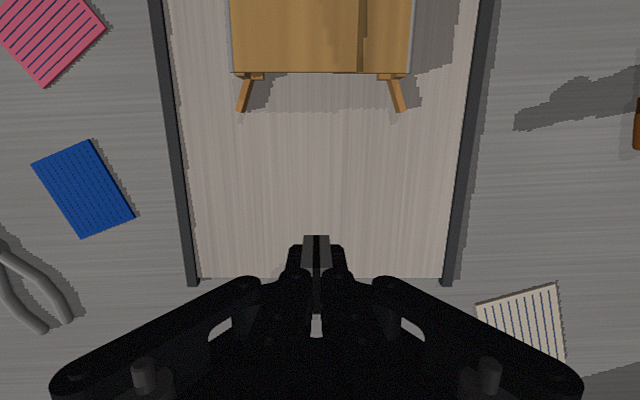

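The wrist view shows the case closed, with both flaps level at about (320,35) and the broad one over the narrow one. The panel is inside and the arm is clear. Handing in.

```bash
python3 -c "
from rig import arm
print(arm.job_done())"
```

```text
the job is handed in; nothing more can be done
None
```

I handed the job in at about 22 s: panel home against the back wall, narrow flap shut first and the broad flap over it, arm clear and the bystanders untouched; no verdict was returned.

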